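# Level a pump impeller by finding and pressing down its high side

## Task

The pump impeller bolted on the ball-seated levelling table leans a little to one side. Take the blue-handled brass drift from its wooden block and, using only its round nose on the impeller, feel with light touches at several points round the bare machined face for the side that stands high, then press that side slowly down, never leaning on it heavily (the seat is stiff with grease), until the face is level with the bench all round: no more than about 1 mm high or low anywhere on its rim. Finally stand the drift back in its empty hole, let go, and leave everything else as it is.

Things in the scene. Friction and masses are not known exactly. Their poses are not given: they have to be found in the camera images.
- level_base: the green levelling table, fixed to the bench (base 170 mm across, origin at the centre of its underside), with all that it carries: on its ball seat the rust-red iron pump impeller, 180 mm across, bare-metal machined face (impeller_face, z axis square to it) upward. This pose is that of the base and tells nothing of the impeller's lean, which is not measured
- face_centre (a point): centre of the impeller's machined face, 116 mm above the bench; it hardly moves as the face tilts. The face is a flat bare-metal ring, to be touched 42 to 86 mm from this centre; hub and nut rise 32 mm above it within 34 mm. The face starts leaning 0.03 to 0.06 rad, to any side: its rim is 3 to 5 mm high there and as low opposite. More than 25 N from the drift marks it
- tilt_centre (a point): fixed point, on the axis 20 mm below the face, about which the impeller tilts any way, up to 0.1 rad, in the steel bowl (ball seat) under it. Stiff grease makes the seat stay as it is left and give way only slowly, without spring-back. Pressed 75 mm from the axis, the side pressed sinks about 0.8 mm/s at 3 N, 3.5 at 10 N, 7.5 at 20 N (nothing under 1 N); the opposite side rises as much
- drift: brass drift standing nose down in a hole of the block, about 160 g: 12 mm round shank with half-round nose, 26 mm round collar 56 to 60 mm above the tip, blue square handle 20 x 20 mm from 60 to 112 mm, brass cap to 116 mm. Origin at the nose tip, z axis towards the handle, x and y square to the handle's flats. In its hole the tip is 5 mm above the bench
- tool_block: light wooden tool block fixed to the bench, 70 x 170 x 45 mm (x, y, z), origin at the centre of its underside. Three upright 16 mm holes, 40 mm deep, with chamfered mouths, in a row at y = -55, 0 and 55 mm. The drift starts in one of them (it varies which), its handle's sides square to the block; the two punches stand in the others
- pin_punch: bystander: dark steel pin punch, 13 mm thick, 100 mm long, standing in a hole of the block. Origin at its lower tip
- centre_punch: bystander: centre punch with orange upper half, 13 mm thick, 90 mm long, standing in a hole of the block. Origin at its lower tip
- wear_ring: bystander: brass wear ring lying flat, 96 mm across, 18 mm high. Origin at the centre of its underside
- bearing: bystander: ball bearing lying flat, 72 mm across, 20 mm high. Origin at the centre of its underside
- grease_can: bystander: blue can with yellow band, 76 mm across, 100 mm high. Origin at the centre of its underside
- spanner: bystander: steel spanner lying flat, 190 mm long. Origin on its underside
- seal_box: bystander: blue box with a pale label, 100 x 75 x 50 mm. Origin at the centre of its underside
- coupling_half: bystander: dark iron coupling half, 70 mm across, 40 mm high. Origin at the centre of its underside
Things that resemble listed ones, but are neither listed nor needed, are in the scene too. Of the things that look like the tool_block, the larger one is meant. Of the things that look like the drift, take the one that is farthest from the robot's base at the start.

How it is judged:
By the outcome, as a careful person would: the job done as asked, in the order asked, and still so for the second after the job is handed in, with the robot touching nothing.
It also fails if it takes over 72 s, if anything falls off the work surface, if the arm or the gripper's body presses on something with over 40 N, if the wrist force passes 120 N, or if a joint passes its speed limit or range.

## Robot

A 7-joint arm with a two-finger parallel gripper is mounted at the origin on the work surface. World frame = base frame: x ahead of the robot, y to its left, z up, the work surface at z = 0. Lengths are in m, angles in rad, forces in N, time in s.
With the tool pointing down it reaches from about 0.4 to 0.875 m from the base axis. Payload 19.3 kg.
Tool frame: the origin (TCP) lies midway between the tips of the shut fingers; the grasp point (between the pads) lies 19 mm behind it; z points along the fingers, y is the line along which they close (so a half turn about z gives the same grasp; the last joint's range is limited). The gripper opens to 85 mm and grips with 20 to 120 N. Pads are 22 mm wide; open, the fingers measure 114 mm over their backs; the gripper's body (76 mm by 85 mm) begins 54 mm behind the grasp point. The pads swing forward as they close: fully open they stand 13 mm farther back than shut.
Start: joints at [-1.241, 0.521, -0.036, 1.599, 0.021, 1.021, -0.113], TCP at [0.243, 0.576, 0.231] pointing down, gripper open.
Joint ranges: [-2.91, 2.91], [-0.3, 2.13], [-1.5, 1.42], [0.17, 2.43], [-1.26, 4.41], [0.16, 1.93], [-2.52, 2.52]. Speed limits (rad/s): [1.89, 1.89, 2.39, 2.39, 3.01, 3.01, 3.01].

## Interface

Orientations are given as [roll, pitch, yaw] about the fixed x, y, z axes, in that order (R = Rz(yaw) Ry(pitch) Rx(roll)).
In Python, from workcell import * gives the robot as it stands. The module is installed in compiled form; this text tells all that it offers.
- The arm moves only by the tool play_rows, never from a script. Its argument "deltas" is a list of rows, each a list of 7 numbers: the shift along the tool's x, y, z in units of 500 mm (1.0 is 500 mm), then the turn, a rotation vector about the tool's x, y, z in units of 120 degrees (1.0 is 120 degrees), then the closure, from 0 (fully open) to 1 (shut). A call has 1 to 10 rows; each row is the pose to reach, as a shift and turn from the pose commanded when the call began, along the tool's axes at that moment; what a row does not reach only later rows make up. A row lasts 1/10 s, in which the tool goes at most 50 mm and 8.59 degrees, less where a joint would pass 70% of its speed; a pose out of reach is approached as far as the arm can. A call with a number of a shift or a turn outside -1 to 1 is refused whole. A call with a gripper value outside its range is refused whole. The fingers move at their own pace and stop on an object; "newtons" is the grip in N (left out, the last holds). Time passes only in rows, so rows that repeat a pose let the fingers close. It gives the time, the measured TCP pose, the force, the opening and the grip force at its end, in the units of the state.
- observe(): the state, without advancing time (a new reading comes with each control period).
- grab_frame(name): name is "scene" or "top" or "wrist"; returns the picture (420x560x3 uint8, red, green, blue); there is no depth.
- get_calibration(name): a dict with "fovy" (degrees; the focal length in pixels is half the picture's height over the tangent of half this angle, whatever the lens; pixels are square), "cx", "cy" (the principal point, pixels), "xyz" and "rotation" of the camera in the world. Camera axes: x right, y down, z forward; pixel columns grow to the right and rows downward; lengths in m; the calibration is good to about 2 mm. A picture is of the moment at which its call begins: read the wrist's pose just before it. get_calibration takes no time and is no camera call; for the wrist camera it gives the pose at the moment of the call.
- job_done(): hands the job in; it is judged then, once.
The state is a dict: "clock": time; "qpos": joint angles; "qd": joint speeds; "joint_efforts": joint torques, N m; "position": TCP position; "tool_rot": TCP orientation; "force": force on the tool from outside, world axes, zero at the start; "moment": the same for the moment, N m; "grip_width": finger opening in m; "finger_force": force on a finger pad.
Only numpy, scipy, OpenCV 4.12 (cv2) and the standard library are available. Lean on these libraries where they do the work, as an engineer would, in place of code of your own. Each camera call takes 0.05 s, during which the arm holds its last target. There are 200 camera calls.

## Working session

There is one attempt and no reset: what is moved stays moved. The work goes in short steps, Python scripts to look and compute and a tool call to move; the robot and the scene stay as the last step left them, time stands still between calls to the robot, and variables do not carry over. Pictures are saved under pics/ and viewed, at most 10 in all, crops included, and the job is handed in when it is done.

Besides the shell and the picture viewer there is one more tool, called after "Call:" by a JSON object that holds its "name" and its "arguments". play_rows: Moves the arm, as the interface text tells. Its arguments: {"type":"object","properties":{"deltas":{"type":"array"},"newtons":{"type":"number"}},"required":["deltas"]}

```bash
mkdir -p pics; python3 - <<'E'
from workcell import *
import cv2,numpy as np
s=observe();print({k:np.round(v,3).tolist() for k,v in s.items()})
for n in("scene","top"):
    c=get_calibration(n);print(n,c)
    cv2.imwrite(f"pics/{n}0.png",grab_frame(n)[:,:,::-1])
a=cv2.imread("pics/scene0.png")
E
```

```text
{'clock': 0.0, 'qpos': [-1.241, 0.522, -0.036, 1.6, 0.021, 1.021, -0.113], 'qd': [-0.0, 0.001, -0.001, -0.0, -0.001, 0.001, -0.001], 'joint_efforts': [0.001, -92.711, 1.98, -36.991, 0.018, 0.008, 0.0], 'position': [0.243, 0.575, 0.231], 'tool_rot': [-3.141, 0.0, 2.742], 'force': [0.303, 0.205, 0.134], 'moment': [-0.025, 0.02, -0.039], 'finger_force': 0.0, 'grip_width': 0.085}
scene {'fovy': 42.13773661211742, 'cx': 279.7075367290742, 'cy': 210.80247881543124, 'xyz': array([ 1.20087609, -0.11397204,  1.16204194]), 'rotation': array([-2.58953437, -0.00407498,  1.39792234])}
top {'fovy': 44.880147730514665, 'cx': 288.34460695822486, 'cy': 210.8452348156136, 'xyz': array([ 0.43875128, -0.01078432,  1.43252112]), 'rotation': array([-3.05732955, -0.0140108 , -1.54346322])}
```

View pics/scene0.png

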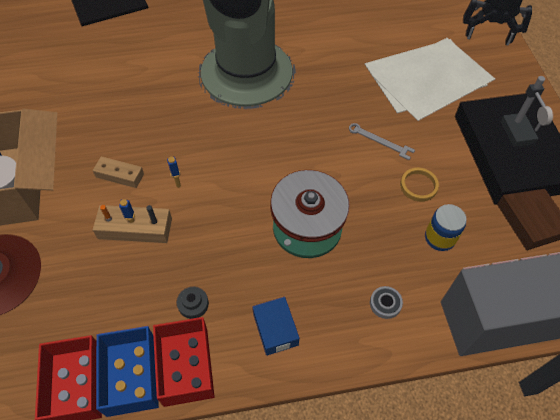

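View pics/top0.png

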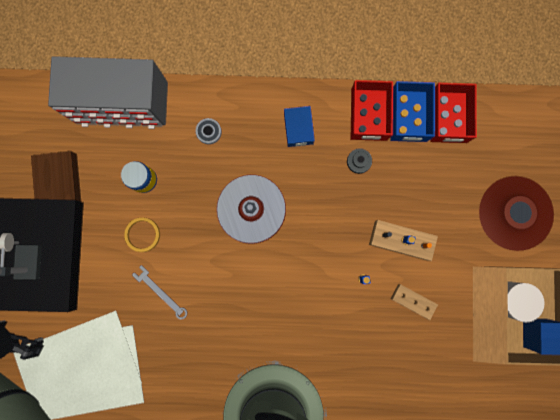

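The scene view shows the larger block near (132,223) with the blue-handled drift in its middle hole (127,208). A look-alike drift is at (174,168), and the impeller is at (310,203). The top view shows the block at (405,240), the drift cap at (409,240) and the face at (251,209).

```bash
cat > h.py <<'E'
from workcell import *
import cv2,numpy as np
from scipy.spatial.transform import Rotation as R
def cam(n):
    c=get_calibration(n);f=210/np.tan(np.radians(c["fovy"])/2)
    return c,f,R.from_euler("xyz",c["rotation"]).as_matrix()
def ray(C,p):
    c,f,M=C;d=M@np.array([(p[0]-c["cx"])/f,(p[1]-c["cy"])/f,1]);return np.array(c["xyz"]),d/np.linalg.norm(d)
def onz(C,p,z):
    o,d=ray(C,p);return o+d*(z-o[2])/d[2]
def tri(C1,p1,C2,p2):
    a,d=ray(C1,p1);b,e=ray(C2,p2)
    t=np.linalg.lstsq(np.c_[d,-e],b-a,rcond=None)[0];u,v=a+d*t[0],b+e*t[1]
    return (u+v)/2,np.linalg.norm(u-v)
def proj(C,P):
    c,f,M=C;q=M.T@(np.array(P)-c["xyz"]);return np.array([c["cx"]+f*q[0]/q[2],c["cy"]+f*q[1]/q[2]])
def blobs(img,lo,hi,roi,amin=8):
    x0,y0,x1,y1=roi;m=cv2.inRange(cv2.cvtColor(img,cv2.COLOR_RGB2HSV)[y0:y1,x0:x1],lo,hi)
    n,l,s,c=cv2.connectedComponentsWithStats(m)
    return [(np.round(c[i]+[x0,y0],1),s[i][4],s[i][:4]+[x0,y0,0,0]) for i in range(1,n) if s[i][4]>=amin],m
E
python3 - <<'E'
from h import *
np.set_printoptions(precision=4,suppress=True)
S,T=cam("scene"),cam("top")
a=cv2.imread("pics/scene0.png")[:,:,::-1].copy();b=cv2.imread("pics/top0.png")[:,:,::-1].copy()
for n,i,r in(("s",a,(85,150,190,250)),("t",b,(350,210,450,325))):
    print(n,"blue",blobs(i,(100,120,40),(130,255,255),r)[0]); print(n,"yel",blobs(i,(20,120,90),(32,255,255),r)[0])
def big(i,r,lo,hi):
    m=blobs(i,lo,hi,r)[1];c=max(cv2.findContours(m,0,1)[0],key=cv2.contourArea);h=cv2.convexHull(c);return h+np.array(r[:2])
# face: low-saturation bright
for n,C,i,r in(("s",S,a,(262,160,358,250)),("t",T,b,(205,165,300,255))):
    h=big(i,r,(0,0,110),(180,50,255));e=cv2.fitEllipse(h);print(n,"face",e,onz(C,e[0],.116))
h=big(b,(365,212,445,268),(10,60,120),(25,190,255));q=cv2.minAreaRect(h);print(q)
for p in cv2.boxPoints(q):print(p,onz(T,p,.045))
v=np.hstack([cv2.resize(a[190:250,85:185],None,fx=4,fy=4,interpolation=2),cv2.resize(b[210:270,360:460],None,fx=4,fy=4,interpolation=2)])
cv2.imwrite("pics/c1.png",v[:,:,::-1])
E
```

```text
s blue [(array([173.6, 168.1]), np.int32(96), array([168, 161,  11,  15])), (array([126.9, 210.3]), np.int32(131), array([120, 201,  13,  17]))]
s yel []
t blue [(array([406.2, 239.7]), np.int32(33), array([403, 236,   8,   8])), (array([362.9, 278.5]), np.int32(25), array([360, 276,  10,   8]))]
t yel [(array([411.6, 239.4]), np.int32(8), array([410, 238,   4,   3])), (array([365.8, 280.2]), np.int32(11), array([364, 279,   4,   4]))]
s face ((309.5351257324219, 203.03497314453125), (65.84463500976562, 77.19721221923828), 100.19052124023438) [0.558  0.0715 0.116 ]
t face ((250.7064666748047, 208.6138153076172), (67.46427154541016, 68.04255676269531), 55.055877685546875) [0.5534 0.0717 0.116 ]
((404.5, 239.5), (54.99999237060547, 78.99998474121094), 90.0)
[365. 212.] [ 0.5593 -0.2374  0.045 ]
[444. 212.] [ 0.5655 -0.455   0.045 ]
[444. 267.] [ 0.415  -0.4552  0.045 ]
[365. 267.] [ 0.4092 -0.2396  0.045 ]
```

View pics/c1.png

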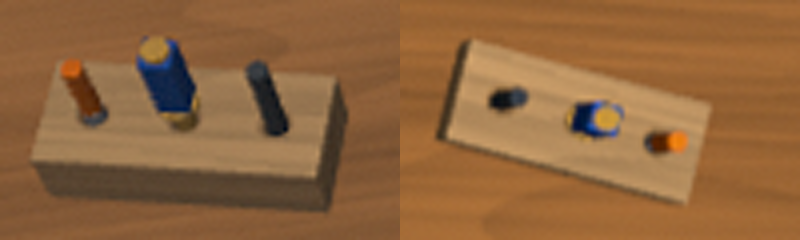

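The crop shows the drift in the middle hole, with its cap at scene (123.7,202) and top (411.2,239.5). The pin punch and centre punch stand on either side. The block top corners in the top view are (377.5,220), (438,235.8), (431.8,260.8) and (371.3,244.5).

```bash
python3 - <<'E'
from h import *
np.set_printoptions(precision=4,suppress=True)
S,T=cam("scene"),cam("top")
print("cap",tri(S,(123.5,201.9),T,(411,239.3)))
P=[onz(T,p,.045) for p in((377.3,219.8),(437.8,235.6),(431.6,260.6),(371,244.3))]
P=np.array(P);print(P,P.mean(0),np.linalg.norm(np.diff(P,axis=0),axis=1))
d=P[0]-P[1]+P[3]-P[2];print("block y yaw",np.degrees(np.arctan2(d[1],d[0])))
Q=[((60,62),),((337,77),),((318,178),),((35,160),)]
for q in Q:
    p=np.array(q[0])/4+[84.6,189.6];print(onz(S,p,.045))
print("face tri",tri(S,(309.5,203),T,(250.7,208.6)))
s=observe();print(s["position"],R.from_euler("xyz",s["tool_rot"]).as_matrix())
c,f,M=cam("wrist");print(c,f)
E
```

```text
cap (array([ 0.4853, -0.3449,  0.1192]), np.float64(0.0014077029031854778))
[[ 0.5388 -0.2715  0.045 ]
 [ 0.5001 -0.4381  0.045 ]
 [ 0.4315 -0.4213  0.045 ]
 [ 0.4713 -0.2551  0.045 ]] [ 0.4854 -0.3465  0.045 ] [0.171  0.0707 0.1709]
block y yaw 76.73382497937185
[ 0.4341 -0.4176  0.045 ]
[ 0.4731 -0.2535  0.045 ]
[ 0.5411 -0.2691  0.045 ]
[ 0.5007 -0.4322  0.045 ]
face tri (array([0.5541, 0.0723, 0.1098]), np.float64(0.0004292084948953821))
[0.2432 0.5754 0.2308] [[-0.9212  0.3892 -0.0003]
 [ 0.3892  0.9212 -0.0009]
 [-0.0001 -0.001  -1.    ]]
{'fovy': 67.09934499040939, 'cx': 278.61259656998635, 'cy': 211.6126665424399, 'xyz': array([0.1649, 0.6081, 0.3736]), 'rotation': array([2.8082, 0.0003, 1.1722])} 316.67854054751854
```

```bash
cat >> h.py <<'E'
def delta(p,yaw,s=None):
    s=s or observe();M=R.from_euler("xyz",s["tool_rot"]).as_matrix()
    N=R.from_euler("xyz",[np.pi,0,yaw]).as_matrix()
    return np.round(np.r_[M.T@(np.array(p)-s["position"])/.5,R.from_matrix(M.T@N).as_rotvec()/np.radians(120)],4).tolist()
E
python3 - <<'E'
from h import *
print(delta((.50,.12,.28),2.1)); print(delta((.485,-.346,.25),1.339))
E
```

```text
[-0.8277, -0.6392, -0.0977, -0.0005, 0.0002, 0.3065]
[-1.1628, -1.5094, -0.0368, -0.0004, 0.0004, 0.6698]
```

Call:
{"name": "play_rows", "arguments": {"deltas": [[-0.828,-0.639,-0.098,0,0,0.3065,0],[-0.828,-0.639,-0.098,0,0,0.3065,0],[-0.828,-0.639,-0.098,0,0,0.3065,0],[-0.828,-0.639,-0.098,0,0,0.3065,0],[-0.828,-0.639,-0.098,0,0,0.3065,0],[-0.828,-0.639,-0.098,0,0,0.3065,0],[-0.828,-0.639,-0.098,0,0,0.3065,0],[-0.828,-0.639,-0.098,0,0,0.3065,0],[-0.828,-0.639,-0.098,0,0,0.3065,0],[-0.828,-0.639,-0.098,0,0,0.3065,0]]}}

```text
clock: 1.1
position: [0.4884, 0.1402, 0.2782]
tool_rot: [3.142, -0.0, 2.1]
force: [1.3, 0.8, -0.1]
grip_width: 0.0855
finger_force: 0.0
```

```bash
python3 - <<'E'
from h import *
s=observe();print(s["clock"],s["position"],s["tool_rot"],s["qpos"]);print(delta((.485,-.346,.25),1.339))
E
```

```text
1.1 [0.48842491 0.14021293 0.27818306] [ 3.14153457e+00 -1.22589817e-04  2.10000365e+00] [-0.61891252  0.29007714  0.27997633  1.8571531  -0.0938014   1.00702458
  0.22936877]
[-0.836, -0.4968, 0.0562, 0.0, -0.0001, 0.3634]
```

Call:
{"name": "play_rows", "arguments": {"deltas": [[-0.836,-0.497,0.056,0,0,0.3634,0],[-0.836,-0.497,0.056,0,0,0.3634,0],[-0.836,-0.497,0.056,0,0,0.3634,0],[-0.836,-0.497,0.056,0,0,0.3634,0],[-0.836,-0.497,0.056,0,0,0.3634,0],[-0.836,-0.497,0.056,0,0,0.3634,0],[-0.836,-0.497,0.056,0,0,0.3634,0],[-0.836,-0.497,0.056,0,0,0.3634,0],[-0.836,-0.497,0.056,0,0,0.3634,0],[-0.836,-0.497,0.056,0,0,0.3634,0]]}}

```text
clock: 2.1
position: [0.4834, -0.3472, 0.2495]
tool_rot: [-3.141, 0.001, 1.337]
force: [0.6, 1.0, 0.9]
grip_width: 0.0853
finger_force: 0.0
```

```bash
python3 - <<'E'
from h import *
s=observe();print(s["clock"],s["position"],s["tool_rot"])
C=cam("wrist");i=grab_frame("wrist");cv2.imwrite("pics/w1.png",i[:,:,::-1])
print(C[0]["xyz"],[proj(C,p) for p in((.4853,-.346,.121),(.4853,-.346,.045))])
s=observe();print(s["clock"],s["position"]);print(delta((.485,-.346,.25),1.339))
E
```

```text
2.1 [ 0.48337745 -0.34716277  0.24949736] [-3.14100961e+00  5.47018168e-04  1.33716364e+00]
[ 0.50222404 -0.26541215  0.39229233] [array([280.86269677, 199.57238161]), array([280.38809802, 179.88051744])]
2.15 [ 0.48198736 -0.35216924  0.24936809]
[0.0134, 0.0029, -0.0013, -0.0003, 0.0016, -0.0029]
```

View pics/w1.png

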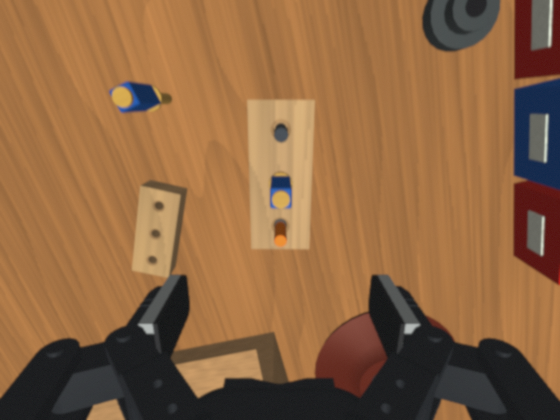

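The wrist view shows the cap at (281,199), as predicted, and the block square in the picture. The arm is still settling, so I'll let it settle and then descend.

Call:
{"name": "play_rows", "arguments": {"deltas": [[0,0,0,0,0,0,0],[0,0,0,0,0,0,0],[0,0,0,0,0,0,0]]}}

```text
clock: 2.45
position: [0.4848, -0.3429, 0.25]
tool_rot: [-3.142, -0.001, 1.34]
force: [0.3, -0.2, -0.5]
grip_width: 0.085
finger_force: 0.0
```

```bash
python3 - <<'E'
from h import *
s=observe();print(s["position"],s["tool_rot"],s["force"])
print(delta((.4853,-.346,.15),1.339),delta((.4853,-.346,.074),1.339))
E
```

```text
[ 0.48476953 -0.34290981  0.24995588] [-3.14155389e+00 -5.98359601e-04  1.34028212e+00] [ 0.31619402 -0.1602336  -0.54374824]
[-0.0059, 0.0025, 0.1999, -0.0, -0.0003, 0.0006] [-0.006, 0.0025, 0.3519, -0.0, -0.0003, 0.0006]
```

Call:
{"name": "play_rows", "arguments": {"deltas": [[-0.001,0.001,0.06,0,0,0,0],[-0.001,0.001,0.13,0,0,0,0],[-0.001,0.001,0.2,0,0,0,0],[-0.001,0.001,0.26,0,0,0,0],[-0.001,0.001,0.31,0,0,0,0],[-0.001,0.001,0.34,0,0,0,0],[-0.001,0.001,0.352,0,0,0,0],[-0.001,0.001,0.352,0,0,0,0],[-0.001,0.001,0.352,0,0,0,0]]}}

```text
clock: 3.35
position: [0.4853, -0.3449, 0.075]
tool_rot: [3.14, 0.0, 1.339]
force: [-0.3, -0.3, -0.3]
grip_width: 0.0856
finger_force: 0.0
```

```bash
python3 - <<'E'
from h import *
s=observe();print(s["position"],s["tool_rot"],s["force"],delta((.4853,-.346,.074),1.339))
E
```

```text
[ 0.48526276 -0.34493789  0.07502479] [3.14026035e+00 3.55629194e-04 1.33891025e+00] [-0.33305415 -0.26172416 -0.32915856] [-0.002, 0.0006, 0.0021, 0.0006, 0.0002, -0.0]
```

Call:
{"name": "play_rows", "arguments": {"deltas": [[-0.002,0,0,0,0,0,0.5],[-0.002,0,0,0,0,0,1],[-0.002,0,0,0,0,0,1],[-0.002,0,0,0,0,0,1],[-0.002,0,0,0,0,0,1],[-0.002,0,0,0,0,0,1],[-0.002,0,0,0,0,0,1],[-0.002,0,0,0,0,0,1]], "newtons": 80}}

```text
clock: 4.15
position: [0.4846, -0.3458, 0.0741]
tool_rot: [3.141, 0.0, 1.339]
force: [-0.5, 0.8, 5.1]
grip_width: 0.0191
finger_force: 77.9
```

```bash
python3 - <<'E'
from h import *
s=observe();print(s["position"],s["tool_rot"],s["force"],s["grip_width"])
E
```

```text
[ 0.48457134 -0.34583981  0.07409203] [3.14133014e+00 1.33953727e-04 1.33866629e+00] [-0.51797938  0.82320201  5.12712029] 0.019085747765092746
```

Call:
{"name": "play_rows", "arguments": {"deltas": [[0,0,-0.02,0,0,0,1],[0,0,-0.06,0,0,0,1],[0,0,-0.12,0,0,0,1],[0,0,-0.19,0,0,0,1],[0,0,-0.26,0,0,0,1],[0,0,-0.32,0,0,0,1],[0,0,-0.35,0,0,0,1],[0,0,-0.35,0,0,0,1]]}}

```text
clock: 4.95
position: [0.485, -0.3462, 0.2513]
tool_rot: [3.138, 0.001, 1.339]
force: [0.3, -0.3, -0.6]
grip_width: 0.0192
finger_force: 78.2
```

```bash
python3 - <<'E'
from h import *
s=observe();print(s["position"],s["tool_rot"],s["force"],s["grip_width"])
print(delta((.555,-.003,.24),1.339))
E
```

```text
[ 0.48496513 -0.34618195  0.25134275] [3.13840548e+00 6.72563312e-04 1.33861621e+00] [ 0.26242165 -0.31220415 -0.62780292] 0.01918583937513196
[0.7002, -0.0217, 0.0221, 0.0015, 0.0003, -0.0002]
```

Call:
{"name": "play_rows", "arguments": {"deltas": [[0.04,-0.001,0,0,0,0,1],[0.12,-0.004,0,0,0,0,1],[0.22,-0.007,0.005,0,0,0,1],[0.32,-0.01,0.01,0,0,0,1],[0.42,-0.013,0.015,0,0,0,1],[0.52,-0.016,0.02,0,0,0,1],[0.6,-0.019,0.02,0,0,0,1],[0.66,-0.021,0.05,0,0,0,1],[0.69,-0.022,0.08,0,0,0,1],[0.7,-0.022,0.09,0,0,0,1]]}}

```text
clock: 5.95
position: [0.5533, -0.0013, 0.2018]
tool_rot: [-3.139, 0.001, 1.341]
force: [-0.4, -0.4, -0.7]
grip_width: 0.019
finger_force: 78.2
```

Call:
{"name": "play_rows", "arguments": {"deltas": [[0,0,0.01,0,0,0,1],[0,0,0.02,0,0,0,1],[0,0,0.02,0,0,0,1],[0,0,0.02,0,0,0,1]]}}

```text
clock: 6.35
position: [0.5543, -0.0036, 0.1942]
tool_rot: [3.141, 0.0, 1.337]
force: [0.3, 0.4, -0.7]
grip_width: 0.019
finger_force: 78.2
```

```bash
python3 - <<'E'
from h import *
np.set_printoptions(precision=4,suppress=True)
s=observe();print(s["position"],s["tool_rot"],s["force"],s["grip_width"])
C=cam("wrist");i=grab_frame("wrist");cv2.imwrite("pics/w2.png",i[:,:,::-1])
fc=np.array([.555,.072,.116]);print(proj(C,fc),proj(C,fc+[.09,0,0]),proj(C,fc-[.09,0,0]),proj(C,fc+[0,.09,0]))
for k in range(3):print(observe()["force"])
E
```

```text
[ 0.5543 -0.0036  0.1942] [3.1413 0.0001 1.3372] [ 0.3452  0.3814 -0.6704] 0.019011950975564015
[254.2005 118.293 ] [388.3253  85.0435] [128.2371 149.5193] [214.673  -38.9793]
[ 1.6238  0.3393 -1.5184]
[ 1.6238  0.3393 -1.5184]
[ 1.6238  0.3393 -1.5184]
```

View pics/w2.png

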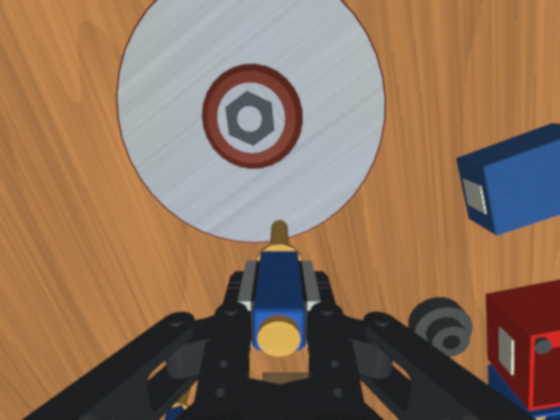

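The nose is at (280,222), over the near rim (bottom edge at about row 241), and clear of the hub. Now I'll start feeling.

Call:
{"name": "play_rows", "arguments": {"deltas": [[0,0,0.003,0,0,0,1],[0,0,0.006,0,0,0,1],[0,0,0.007,0,0,0,1],[0,0,0.008,0,0,0,1],[0,0,0.009,0,0,0,1],[0,0,0.01,0,0,0,1]]}}

```text
clock: 7.0
position: [0.5543, -0.0025, 0.1889]
tool_rot: [-3.142, 0.0, 1.339]
force: [-0.3, -0.3, -1.8]
grip_width: 0.0189
finger_force: 78.2
```

Call:
{"name": "play_rows", "arguments": {"deltas": [[0,0,0.001,0,0,0,1],[0,0,0.002,0,0,0,1],[0,0,0.003,0,0,0,1]]}}

```text
clock: 7.3
position: [0.5543, -0.0026, 0.1875]
tool_rot: [3.141, -0.0, 1.339]
force: [-1.1, 1.1, 3.4]
grip_width: 0.0193
finger_force: 78.5
```

Call:
{"name": "play_rows", "arguments": {"deltas": [[0,0,0,0,0,0,1]]}}

```text
clock: 7.4
position: [0.5543, -0.0026, 0.1875]
tool_rot: [3.142, -0.0, 1.339]
force: [-0.9, 0.7, 0.3]
grip_width: 0.0191
finger_force: 78.6
```

```bash
python3 - <<'E'
from h import *
np.set_printoptions(precision=4,suppress=True)
s=observe();print(s["position"],s["force"],s["moment"])
for p in((.629,.072),(.554,.147),(.479,.072)):print(delta((*p,.1935),1.339))
E
```

```text
[ 0.5543 -0.0026  0.1875] [-0.9186  0.6547  0.3187] [-0.0545  0.0702  0.0214]
[0.1796, 0.111, -0.012, 0.0, -0.0, -0.0002]
[0.291, -0.0695, -0.012, 0.0, -0.0, -0.0002]
[0.1106, -0.1809, -0.012, 0.0, -0.0, -0.0002]
```

Call:
{"name": "play_rows", "arguments": {"deltas": [[0,0,-0.012,0,0,0,1],[0.04,0.025,-0.012,0,0,0,1],[0.1,0.062,-0.012,0,0,0,1],[0.15,0.093,-0.012,0,0,0,1],[0.18,0.111,-0.012,0,0,0,1],[0.18,0.111,-0.009,0,0,0,1],[0.18,0.111,-0.006,0,0,0,1],[0.18,0.111,-0.004,0,0,0,1],[0.18,0.111,-0.003,0,0,0,1]]}}

```text
clock: 8.3
position: [0.6286, 0.0715, 0.1891]
tool_rot: [-3.142, 0.0, 1.338]
force: [-0.0, -0.4, -1.2]
grip_width: 0.0189
finger_force: 78.4
```

Call:
{"name": "play_rows", "arguments": {"deltas": [[0,0,0.001,0,0,0,1],[0,0,0.002,0,0,0,1],[0,0,0.003,0,0,0,1]]}}

```text
clock: 8.6
position: [0.629, 0.0721, 0.1875]
tool_rot: [3.142, -0.0, 1.339]
force: [-0.4, 0.3, -1.0]
grip_width: 0.0193
finger_force: 78.4
```

Call:
{"name": "play_rows", "arguments": {"deltas": [[0,0,0.001,0,0,0,1],[0,0,0.002,0,0,0,1],[0,0,0.003,0,0,0,1]]}}

```text
clock: 8.9
position: [0.629, 0.0722, 0.1859]
tool_rot: [-3.142, 0.0, 1.339]
force: [-0.1, -0.1, -0.9]
grip_width: 0.0192
finger_force: 78.4
```

Call:
{"name": "play_rows", "arguments": {"deltas": [[0,0,0.001,0,0,0,1],[0,0,0.002,0,0,0,1],[0,0,0.003,0,0,0,1]]}}

```text
clock: 9.2
position: [0.629, 0.0722, 0.1844]
tool_rot: [-3.142, 0.0, 1.339]
force: [0.1, -0.3, -1.3]
grip_width: 0.019
finger_force: 78.4
```

Call:
{"name": "play_rows", "arguments": {"deltas": [[0,0,0.001,0,0,0,1],[0,0,0.002,0,0,0,1]]}}

```text
clock: 9.4
position: [0.629, 0.0723, 0.1834]
tool_rot: [-3.142, 0.0, 1.339]
force: [0.8, -0.3, -1.0]
grip_width: 0.0191
finger_force: 78.4
```

Call:
{"name": "play_rows", "arguments": {"deltas": [[0,0,0.001,0,0,0,1],[0,0,0.002,0,0,0,1]]}}

```text
clock: 9.6
position: [0.6291, 0.0722, 0.1826]
tool_rot: [3.141, -0.0, 1.339]
force: [-0.6, 0.1, 3.7]
grip_width: 0.0188
finger_force: 78.9
```

Call:
{"name": "play_rows", "arguments": {"deltas": [[0,0,0.001,0,0,0,1],[0,0,0.002,0,0,0,1]]}}

```text
clock: 9.8
position: [0.6292, 0.0722, 0.1819]
tool_rot: [3.141, -0.0, 1.339]
force: [-0.5, -0.9, 6.4]
grip_width: 0.0191
finger_force: 79.5
```

```bash
python3 - <<'E'
from h import *
print(delta((.554,.147,.1915),1.339))
E
```

```text
[0.1109, -0.1808, -0.0194, 0.0003, -0.0002, -0.0002]
```

Call:
{"name": "play_rows", "arguments": {"deltas": [[0,0,-0.018,0,0,0,1],[0.025,-0.04,-0.02,0,0,0,1],[0.062,-0.1,-0.02,0,0,0,1],[0.093,-0.152,-0.02,0,0,0,1],[0.111,-0.181,-0.018,0,0,0,1],[0.111,-0.181,-0.014,0,0,0,1],[0.111,-0.181,-0.011,0,0,0,1],[0.111,-0.181,-0.009,0,0,0,1],[0.111,-0.181,-0.008,0,0,0,1]]}}

```text
clock: 10.7
position: [0.5542, 0.1462, 0.1853]
tool_rot: [3.141, 0.0, 1.338]
force: [-0.1, -0.3, -1.0]
grip_width: 0.0189
finger_force: 78.5
```

Call:
{"name": "play_rows", "arguments": {"deltas": [[0,0,0.001,0,0,0,1],[0,0,0.002,0,0,0,1],[0,0,0.003,0,0,0,1]]}}

```text
clock: 11.0
position: [0.5538, 0.1469, 0.1839]
tool_rot: [3.142, 0.0, 1.338]
force: [-0.2, -0.2, -1.3]
grip_width: 0.0195
finger_force: 78.5
```

Call:
{"name": "play_rows", "arguments": {"deltas": [[0,0,0.001,0,0,0,1],[0,0,0.002,0,0,0,1]]}}

```text
clock: 11.2
position: [0.5537, 0.1471, 0.1829]
tool_rot: [3.142, 0.0, 1.339]
force: [0.7, 0.2, -1.3]
grip_width: 0.0194
finger_force: 78.5
```

Call:
{"name": "play_rows", "arguments": {"deltas": [[0,0,0.001,0,0,0,1],[0,0,0.002,0,0,0,1]]}}

```text
clock: 11.4
position: [0.5538, 0.1471, 0.1821]
tool_rot: [3.141, -0.0, 1.339]
force: [-1.4, -0.6, 4.6]
grip_width: 0.0192
finger_force: 79.2
```

```bash
python3 - <<'E'
from h import *
print(delta((.479,.072,.1945),1.339))
E
```

```text
[-0.1806, -0.1111, -0.0248, 0.0001, -0.0001, -0.0001]
```

Call:
{"name": "play_rows", "arguments": {"deltas": [[0,0,-0.022,0,0,0,1],[-0.04,-0.025,-0.025,0,0,0,1],[-0.1,-0.062,-0.025,0,0,0,1],[-0.152,-0.093,-0.025,0,0,0,1],[-0.181,-0.111,-0.024,0,0,0,1],[-0.181,-0.111,-0.02,0,0,0,1],[-0.181,-0.111,-0.018,0,0,0,1],[-0.181,-0.111,-0.017,0,0,0,1],[-0.181,-0.111,-0.016,0,0,0,1]]}}

```text
clock: 12.3
position: [0.4792, 0.0722, 0.1899]
tool_rot: [3.142, 0.0, 1.339]
force: [-0.2, 0.5, -2.0]
grip_width: 0.019
finger_force: 78.5
```

Call:
{"name": "play_rows", "arguments": {"deltas": [[0,0,0.001,0,0,0,1],[0,0,0.002,0,0,0,1]]}}

```text
clock: 12.5
position: [0.4789, 0.0719, 0.1888]
tool_rot: [-3.141, 0.0, 1.339]
force: [0.1, 0.4, -1.3]
grip_width: 0.0194
finger_force: 78.4
```

Call:
{"name": "play_rows", "arguments": {"deltas": [[0,0,0.001,0,0,0,1],[0,0,0.002,0,0,0,1]]}}

```text
clock: 12.7
position: [0.4789, 0.0718, 0.1879]
tool_rot: [-3.142, 0.0, 1.339]
force: [-0.0, -0.3, 0.9]
grip_width: 0.0189
finger_force: 78.5
```

The feel is consistent: the centre corresponds to TCP z = 0.1850, and the high side is at azimuth 225°, about +4.2 mm at 75 mm radius. I'll press there.

```bash
python3 - <<'E'
from h import *
print(delta((.501,.019,.1945),1.339))
E
```

```text
[-0.0926, 0.0673, -0.0132, -0.0, 0.0, -0.0001]
```

Call:
{"name": "play_rows", "arguments": {"deltas": [[0,0,-0.012,0,0,0,1],[-0.025,0.018,-0.014,0,0,0,1],[-0.06,0.044,-0.014,0,0,0,1],[-0.093,0.067,-0.014,0,0,0,1],[-0.093,0.067,-0.01,0,0,0,1],[-0.093,0.067,-0.007,0,0,0,1],[-0.093,0.067,-0.005,0,0,0,1],[-0.093,0.067,-0.004,0,0,0,1]]}}

```text
clock: 13.5
position: [0.5006, 0.0195, 0.1899]
tool_rot: [-3.141, -0.0, 1.34]
force: [-0.1, -0.3, -1.0]
grip_width: 0.0192
finger_force: 78.5
```

Call:
{"name": "play_rows", "arguments": {"deltas": [[0,0,0.0006,0,0,0,1],[0,0,0.0012,0,0,0,1],[0,0,0.0018,0,0,0,1],[0,0,0.0024,0,0,0,1]]}}

```text
clock: 13.9
position: [0.5008, 0.0189, 0.1888]
tool_rot: [3.142, -0.0, 1.339]
force: [-1.0, 0.6, 2.4]
grip_width: 0.0192
finger_force: 78.9
```

Contact is at about 0.189, as predicted. I'll press slowly at 3 mm/s.

Call:
{"name": "play_rows", "arguments": {"deltas": [[0,0,0.0006,0,0,0,1],[0,0,0.0012,0,0,0,1],[0,0,0.0018,0,0,0,1],[0,0,0.0024,0,0,0,1],[0,0,0.003,0,0,0,1],[0,0,0.0036,0,0,0,1]]}}

```text
clock: 14.5
position: [0.5007, 0.0187, 0.1871]
tool_rot: [-3.141, -0.0, 1.339]
force: [-3.3, 0.1, 8.3]
grip_width: 0.019
finger_force: 79.7
```

Call:
{"name": "play_rows", "arguments": {"deltas": [[0,0,0.0005,0,0,0,1],[0,0,0.001,0,0,0,1],[0,0,0.0015,0,0,0,1],[0,0,0.002,0,0,0,1]]}}

```text
clock: 14.9
position: [0.5006, 0.0186, 0.1861]
tool_rot: [-3.141, 0.0, 1.339]
force: [-3.6, -0.3, 7.8]
grip_width: 0.0193
finger_force: 79.6
```

Call:
{"name": "play_rows", "arguments": {"deltas": [[0,0,0.0005,0,0,0,1],[0,0,0.001,0,0,0,1],[0,0,0.0015,0,0,0,1],[0,0,0.0015,0,0,0,1],[0,0,0.0015,0,0,0,1]]}}

```text
clock: 15.4
position: [0.5004, 0.0185, 0.1852]
tool_rot: [-3.141, 0.0, 1.338]
force: [-2.9, -0.5, 3.2]
grip_width: 0.0188
finger_force: 79.1
```

```bash
python3 - <<'E'
from h import *
for p in ((.607,.019),(.607,.125),(.501,.125)):print(delta((*p,.1905),1.339))
E
```

```text
[0.05, 0.2072, -0.0108, -0.0003, 0.0002, -0.0003]
[0.2563, 0.1584, -0.0108, -0.0003, 0.0002, -0.0003]
[0.2075, -0.0479, -0.0107, -0.0003, 0.0002, -0.0003]
```

Call:
{"name": "play_rows", "arguments": {"deltas": [[0,0,-0.011,0,0,0,1],[0.012,0.05,-0.011,0,0,0,1],[0.03,0.12,-0.011,0,0,0,1],[0.044,0.18,-0.011,0,0,0,1],[0.05,0.207,-0.011,0,0,0,1],[0.05,0.207,-0.008,0,0,0,1],[0.05,0.207,-0.005,0,0,0,1],[0.05,0.207,-0.004,0,0,0,1],[0.05,0.207,-0.003,0,0,0,1]]}}

```text
clock: 16.3
position: [0.6068, 0.0194, 0.1869]
tool_rot: [-3.142, -0.0, 1.339]
force: [0.8, -0.5, -1.3]
grip_width: 0.019
finger_force: 78.5
```

Call:
{"name": "play_rows", "arguments": {"deltas": [[0,0,0.001,0,0,0,1],[0,0,0.0015,0,0,0,1]]}}

```text
clock: 16.5
position: [0.6071, 0.0194, 0.1861]
tool_rot: [3.142, -0.0, 1.339]
force: [-0.0, 0.1, -1.2]
grip_width: 0.0193
finger_force: 78.5
```

Call:
{"name": "play_rows", "arguments": {"deltas": [[0,0,0.0007,0,0,0,1],[0,0,0.0014,0,0,0,1]]}}

```text
clock: 16.7
position: [0.6072, 0.0193, 0.1853]
tool_rot: [3.142, -0.0, 1.339]
force: [-0.3, -0.5, -1.6]
grip_width: 0.0191
finger_force: 78.5
```

Call:
{"name": "play_rows", "arguments": {"deltas": [[0,0,0.0005,0,0,0,1],[0,0,0.001,0,0,0,1]]}}

```text
clock: 16.9
position: [0.6073, 0.0193, 0.1849]
tool_rot: [3.141, -0.0, 1.339]
force: [-0.4, 0.1, 3.2]
grip_width: 0.019
finger_force: 78.9
```

Call:
{"name": "play_rows", "arguments": {"deltas": [[0,0,-0.01,0,0,0,1],[0.05,-0.012,-0.01,0,0,0,1],[0.12,-0.028,-0.01,0,0,0,1],[0.18,-0.042,-0.01,0,0,0,1],[0.206,-0.049,-0.01,0,0,0,1],[0.206,-0.049,-0.007,0,0,0,1],[0.206,-0.049,-0.005,0,0,0,1],[0.206,-0.049,-0.004,0,0,0,1],[0.206,-0.049,-0.003,0,0,0,1]]}}

```text
clock: 17.8
position: [0.6072, 0.124, 0.1863]
tool_rot: [3.141, 0.0, 1.337]
force: [0.3, -0.4, -1.8]
grip_width: 0.019
finger_force: 78.6
```

Call:
{"name": "play_rows", "arguments": {"deltas": [[0,0,0.0007,0,0,0,1],[0,0,0.0014,0,0,0,1]]}}

```text
clock: 18.0
position: [0.6072, 0.1248, 0.1856]
tool_rot: [3.142, 0.0, 1.338]
force: [-0.2, 0.3, -1.2]
grip_width: 0.0194
finger_force: 78.6
```

Call:
{"name": "play_rows", "arguments": {"deltas": [[0,0,0.0005,0,0,0,1],[0,0,0.001,0,0,0,1]]}}

```text
clock: 18.2
position: [0.6071, 0.1251, 0.185]
tool_rot: [3.142, 0.0, 1.339]
force: [0.6, 0.4, -1.3]
grip_width: 0.0193
finger_force: 78.6
```

Call:
{"name": "play_rows", "arguments": {"deltas": [[0,0,0.0005,0,0,0,1],[0,0,0.001,0,0,0,1]]}}

```text
clock: 18.4
position: [0.6072, 0.1251, 0.1847]
tool_rot: [3.141, -0.0, 1.339]
force: [-1.1, -0.2, 1.3]
grip_width: 0.0193
finger_force: 78.9
```

Call:
{"name": "play_rows", "arguments": {"deltas": [[0,0,-0.01,0,0,0,1],[-0.012,-0.05,-0.01,0,0,0,1],[-0.028,-0.12,-0.01,0,0,0,1],[-0.042,-0.18,-0.01,0,0,0,1],[-0.049,-0.206,-0.01,0,0,0,1],[-0.049,-0.206,-0.007,0,0,0,1],[-0.049,-0.206,-0.005,0,0,0,1],[-0.049,-0.206,-0.004,0,0,0,1],[-0.049,-0.206,-0.003,0,0,0,1],[-0.049,-0.206,-0.002,0,0,0,1]]}}

```text
clock: 19.4
position: [0.5016, 0.1249, 0.1854]
tool_rot: [3.142, 0.0, 1.338]
force: [0.5, 0.1, -1.1]
grip_width: 0.019
finger_force: 78.8
```

Call:
{"name": "play_rows", "arguments": {"deltas": [[0,0,0.0006,0,0,0,1],[0,0,0.0012,0,0,0,1]]}}

```text
clock: 19.6
position: [0.5015, 0.125, 0.185]
tool_rot: [3.141, -0.0, 1.339]
force: [-0.0, -0.2, 2.0]
grip_width: 0.0192
finger_force: 79.0
```

Level within about 0.3 mm all round. Now I'll return the drift.

Call:
{"name": "play_rows", "arguments": {"deltas": [[0,0,-0.03,0,0,0,1],[0,0,-0.08,0,0,0,1],[0,0,-0.12,0,0,0,1],[0,0,-0.13,0,0,0,1],[0,0,-0.13,0,0,0,1]]}}

```text
clock: 20.1
position: [0.5013, 0.1252, 0.2501]
tool_rot: [3.141, -0.001, 1.339]
force: [0.5, -0.3, -1.5]
grip_width: 0.0189
finger_force: 78.8
```

```bash
python3 - <<'E'
from h import *
s=observe();print(s["position"]);print(delta((.4848,-.3459,.25),1.339))
E
```

```text
[0.50131534 0.12522126 0.25012106]
[-0.9246, 0.1844, -0.0003, 0.0003, -0.0004, -0.0]
```

Call:
{"name": "play_rows", "arguments": {"deltas": [[-0.06,0.012,0,0,0,0,1],[-0.15,0.03,0,0,0,0,1],[-0.25,0.05,0,0,0,0,1],[-0.35,0.07,0,0,0,0,1],[-0.45,0.09,0,0,0,0,1],[-0.55,0.11,0,0,0,0,1],[-0.65,0.13,0,0,0,0,1],[-0.75,0.15,0,0,0,0,1],[-0.84,0.168,0,0,0,0,1],[-0.9,0.18,0,0,0,0,1]]}}

```text
clock: 21.1
position: [0.4838, -0.337, 0.2486]
tool_rot: [-3.14, 0.001, 1.336]
force: [-0.4, 0.2, -1.2]
grip_width: 0.0193
finger_force: 78.8
```

Call:
{"name": "play_rows", "arguments": {"deltas": [[-0.025,0.004,0,0,0,0,1],[-0.025,0.004,0,0,0,0,1],[-0.025,0.004,0.05,0,0,0,1],[-0.025,0.004,0.1,0,0,0,1],[-0.025,0.004,0.14,0,0,0,1],[-0.025,0.004,0.16,0,0,0,1],[-0.025,0.004,0.16,0,0,0,1],[-0.025,0.004,0.16,0,0,0,1]]}}

```text
clock: 21.9
position: [0.4848, -0.3459, 0.1705]
tool_rot: [3.141, 0.0, 1.339]
force: [1.2, -1.5, -1.0]
grip_width: 0.0191
finger_force: 78.8
```

```bash
python3 - <<'E'
from h import *
s=observe();print(s["position"],s["tool_rot"],s["force"]);print(delta((.4847,-.3459,.075),1.339))
cv2.imwrite("pics/w3.png",grab_frame("wrist")[:,:,::-1])
E
```

```text
[ 0.48476549 -0.34585113  0.17052399] [3.14116985e+00 4.10730032e-05 1.33931058e+00] [ 1.17363691 -1.51530638 -0.97691741]
[-0.0001, -0.0002, 0.191, 0.0002, 0.0, 0.0001]
```

View pics/w3.png

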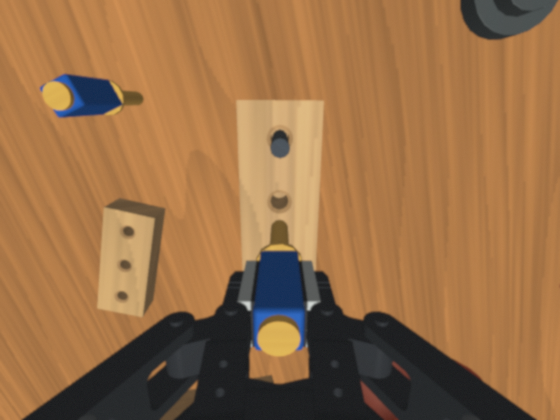

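The empty hole is at (280,202), and the nose at (280,222) lines up sideways with it; the row offset is perspective. The recorded grasp position applies, so I'll insert.

Call:
{"name": "play_rows", "arguments": {"deltas": [[0,0,0.03,0,0,0,1],[0,0,0.07,0,0,0,1],[0,0,0.1,0,0,0,1],[0,0,0.12,0,0,0,1],[0,0,0.13,0,0,0,1],[0,0,0.14,0,0,0,1]]}}

```text
clock: 22.55
position: [0.4845, -0.3464, 0.0998]
tool_rot: [3.141, 0.0, 1.339]
force: [-0.4, -0.7, -1.3]
grip_width: 0.0189
finger_force: 78.8
```

Call:
{"name": "play_rows", "arguments": {"deltas": [[0,0,0.01,0,0,0,1],[0,0,0.02,0,0,0,1],[0,0,0.03,0,0,0,1],[0,0,0.04,0,0,0,1],[0,0,0.047,0,0,0,1],[0,0,0.049,0,0,0,1],[0,0,0.049,0,0,0,1]]}}

```text
clock: 23.25
position: [0.4843, -0.3463, 0.0754]
tool_rot: [-3.141, 0.0, 1.339]
force: [0.2, 0.4, -0.5]
grip_width: 0.019
finger_force: 78.8
```

Inserted to about 1 mm above the bottom with no contact force. I'll release and rise.

Call:
{"name": "play_rows", "arguments": {"deltas": [[0,0,0.002,0,0,0,1],[0,0,0.002,0,0,0,0.7],[0,0,0.002,0,0,0,0.4],[0,0,0.002,0,0,0,0],[0,0,0.002,0,0,0,0],[0,0,0.002,0,0,0,0],[0,0,0.002,0,0,0,0],[0,0,0.002,0,0,0,0]], "newtons": 20}}

```text
clock: 24.05
position: [0.4844, -0.3462, 0.0745]
tool_rot: [-3.142, 0.0, 1.339]
force: [0.4, 0.1, 0.7]
grip_width: 0.0853
finger_force: 0.0
```

Call:
{"name": "play_rows", "arguments": {"deltas": [[0,0,-0.03,0,0,0,0],[0,0,-0.09,0,0,0,0],[0,0,-0.17,0,0,0,0],[0,0,-0.25,0,0,0,0],[0,0,-0.32,0,0,0,0],[0,0,-0.35,0,0,0,0],[0,0,-0.35,0,0,0,0],[0,0,-0.35,0,0,0,0]]}}

```text
clock: 24.85
position: [0.4843, -0.346, 0.2498]
tool_rot: [3.141, -0.0, 1.339]
force: [-0.2, -0.4, 0.3]
grip_width: 0.0857
finger_force: 0.0
```

```bash
python3 - <<'E'
from h import *
s=observe();print(s["position"],s["grip_width"])
cv2.imwrite("pics/w4.png",grab_frame("wrist")[:,:,::-1])
E
```

```text
[ 0.4842661  -0.34604831  0.24983781] 0.08569579268531324
```

View pics/w4.png

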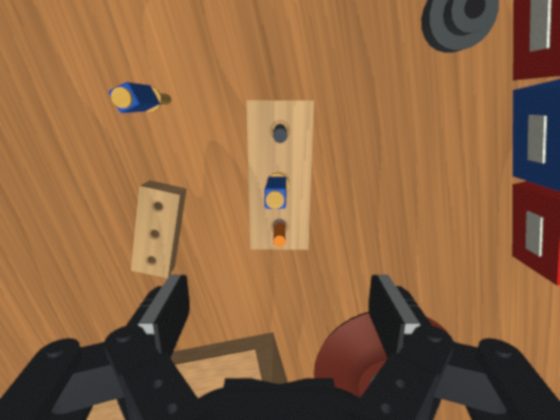

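The drift stands in its middle hole (cap at (275,200), within the hole's play), and the gripper is clear.

```bash
python3 -c "
from workcell import *
print(job_done())"
```

```text
the job is handed in; nothing more can be done
None
```

The impeller face is level to within about 0.3 mm of its centre at the four points checked around the ring, the drift stands back in its middle hole, and the job was handed in at about 25 s with press forces around 10 N.

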